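# Punch the drill spot on a bracket blank at the dormitory desk

### The arm

A 6-joint arm with a two-finger parallel gripper is mounted at the origin on the work surface. World frame = base frame: x ahead of the robot, y to its left, z up, the work surface at z = 0. Lengths are in m, angles in rad, forces in N, time in s.
With the tool pointing down it reaches from about 0.425 to 0.925 m from the base axis. Payload 12.5 kg.
Tool frame: the origin (TCP) lies on the centre line of the jaws, within the pads' length; the fingertips stand 17 mm ahead of it and the grasp point (between the pads) lies 2 mm behind it (tip_extent is the distance from the TCP to the fingertips, in m); z points along the fingers, y is the line along which they close (so a half turn about z gives the same grasp; the last joint's range is limited). The gripper opens to 85 mm and grips with 20 to 120 N. Pads are 22 mm wide; open, the fingers measure 114 mm over their backs; the gripper's body (76 mm by 85 mm) begins 54 mm behind the grasp point. The pads swing forward as they close: fully open they stand 13 mm farther back than shut.
Start: joints at [-1.282, 0.491, 1.559, -0, 1.092, -0.106], TCP at [0.24, -0.577, 0.211] pointing down, gripper open.
Joint ranges: [-3.1, 3.1], [-0.84, 2.19], [0.05, 2.79], [-1.13, 4.28], [0.06, 2.93], [-2.69, 2.69]. Speed limits (rad/s): [2.22, 2.22, 2.79, 3.14, 3.14, 3.14].

### API

Orientations are given as a 3x3 rotation matrix whose columns are the frame's x, y, z axes.
In Python, from station import * gives the robot as it stands. The module is installed in compiled form; this text tells all that it offers.
- The arm moves only by the tool drive_tool, never from a script. Its argument "series" is a list of rows, each a list of 7 numbers: the turn, a rotation vector about the tool's x, y, z in rad, then the shift along the tool's x, y, z in cm, then the finger opening in cm, from 0 to 8.54. A call has 1 to 8 rows; each row shifts and turns the commanded pose from where the row before left it, along the tool's axes as they then stand; what a row does not reach is not made up. A row lasts 1/12 s, in which the tool goes at most 41.7 mm and 7.16 degrees, less where a joint would pass 70% of its speed; a pose out of reach is approached as far as the arm can. A call with a gripper value outside its range is refused whole. The fingers move at their own pace and stop on an object; "squeeze" is the grip in N (left out, the last holds). Time passes only in rows, so rows that do not move let the fingers close. It gives the time, the measured TCP pose, the force, the opening and the grip force at its end, in the units of the state.
- get_obs(): the state, without advancing time (a new reading comes with each control period).
- capture(name): name is "scene" or "top"; returns a dict with "frame" (400x640x3 uint8, red, green, blue), "fx", "fy", "cx", "cy" (pixels), "R" (3x3) and "t" (3): a world point X has camera coordinates R X + t. Camera axes: x right, y down, z forward; pixel columns grow to the right and rows downward; lengths in m; the calibration is good to about 2 mm. A picture is of the moment at which its call begins. There is no depth.
- finish_job(): hands the job in; it is judged then, once.
Trained networks look in a picture, given as the dict that the camera call returned (one of the last four; its "shot" number tells which), for a name from the list of things; names that differ only in an ending like _2 or _b are one class to them, and where a whole thing is asked for, a point or a joint stands for the part that bears it (a point fixed in the world has none). Each returns a list of dicts, best first, with "p" (0 to 1); they miss things now and then, are a little off and sometimes report something else, mostly with a low value. They report only what shows in the picture. A call takes as long as a camera call. They do not tell look-alikes from the thing itself.
- silhouettes(picture, thing): "pixels" (400x640 bool, what is visible of it) and "pixel" ([column, row] in pixels, amid what is visible of it).
The state is a dict: "time_s": time; "joint_positions": joint angles; "joint_velocities": joint speeds; "tau": joint torques, N m; "position": TCP position; "eef_rot": TCP orientation; "force": force on the tool from outside, world axes, zero at the start; "moment": the same for the moment, N m; "width": finger opening in m; "gripper_force": force on a finger pad.
Only numpy, scipy, OpenCV 4.12 (cv2) and the standard library are available. Lean on these libraries where they do the work, as an engineer would, in place of code of your own. Each camera call takes 0.05 s, during which the arm holds its last target. There are 200 camera calls.

### The job

Take the spring-loaded centre punch from its wooden stand, set its point in the shallow dimple where the lines cross on the bracket blank, and press straight down, smoothly, just until you feel its hidden spring snap; do not lean on it hard before or after the snap, and never set it off anywhere else. Then put the punch back upright in its hole in the stand, collar resting on the wood, let go, and leave the other things on the desk where they are.

Things in the scene. Friction and masses are not known exactly. Their poses are not given: they have to be found in the camera images.
- punch: Steel centre punch, 0.18 kg, upright in the stand. Origin on its axis under the dark collar; z up the axis. Collar 28 mm wide, from 0 to 6 mm above the origin; above it the round grip, 19 mm wide, 6 to 58 mm, and a cap to 65 mm: grasp here from above (fingertips may bear on the collar). Below the origin the barrel, 15 mm wide, to 28 mm, tapering to 10 mm at 36 mm. A thin pin sticks out of it.
- punch_nose (a point): Barrel's lower end, on the punch's axis, 36 mm below its origin. From it the pin, 5 mm wide, round-ended, sticks out 14 mm. Pressed, the pin gives way from the first touch, the push growing by 1.5 to 2 N per mm to about 12 N at 8 to 9 mm, where the punch snaps. A push of more than 18 N on the blank spoils it.
- punch_snap (a joint): Hidden catch of the punch, m: 0 while set, creeping to about 0.003 as the load grows, 0.005 to 0.006 once snapped and still pressed, 0 again when lifted off (it resets itself); noisy, with an offset of up to 0.0005. At the snap the pin gives way by 2 to 3 mm and the push falls by 3 N or more within 1 mm of pressing; some 3 mm further, the push rising again, the pin stands hard against its stop.
- blank: Aluminium bracket blank, 120 x 70 x 6 mm, screwed with packing under it on a plywood board 150 x 110 x 20 mm fixed to the desk. Origin under the board's centre; x along the length, z up. The packing's thickness differs and is not measured: the blank's flat top lies 26 to 40 mm above the desk. Screw heads, 12 mm wide, 3.5 mm high, at (-45, 20), (-45, -20), (48, -22) mm.
- spot (a point): Point on the axis of the drill spot, a round dimple where the drawn lines cross, at (15, 8) mm in the blank's frame; its height is only that of the lowest blank, 26 mm above the desk: the real top lies 0 to 14 mm higher, feel for it. The dimple is 8 mm wide and 3 mm deep with steep sides and a flat floor; a pin dragged lightly over the flat drops into it.
- stand: Wooden stand, 56 mm (x) by 100 mm (y), 64 mm high, fixed to the desk. Origin under its centre. Beside the punch a small fixed steel key sticks up 20 mm from the top at (0, -24) mm, its short arm pointing to the stand's +x. Grasping the punch with the fingers closing along the stand's x keeps clear of it.
- stand_hole (a point): Centre of the mouth of the punch's hole, on the stand's top, 64 mm above the desk, at (0, 20) mm in the stand's frame; the hole is 20 mm wide and 58 mm deep, upright. With the punch home, its origin is at this point.
- timer: White desk timer, 30 x 62 x 62 mm, loose bystander; origin under its centre.
- eraser: White eraser in a paper sleeve, 45 x 22 x 12 mm, loose bystander; origin under its centre.
- screwbox: Small grey box of screws, 50 x 35 x 18 mm, loose bystander; origin under its centre.
- mug: White mug, 80 mm wide, 95 mm high, loose bystander; origin under its centre.
- flask: Drinking bottle, 66 mm wide, 200 mm high, loose bystander; origin under its centre.
- book: Thick closed book, 150 x 210 x 36 mm, loose bystander; origin under its centre.
Mind the look-alikes: they are no part of the job. There is more than one size of the blank; the job needs the largest.

How it is judged:
On the way, in this order (a step that is already met when the one before it is completed fails the run):
1. the punch is lifted out of the stand (z of punch in the frame of stand_hole above 0.05 m), for 0.05 s.
2. the punch has snapped in the drill spot, standing upright (value of joint punch_snap above 0.0042 m and horizontal distance between punch_nose and spot below 0.0035 m and angle between punch's own z axis and vertical below 0.12 rad and contact force between punch and blank above 0.5 N), for 0.05 s.
3. the punch stands in its hole again (horizontal distance between punch and stand_hole below 0.004 m and z of punch in the frame of stand_hole between -0.003 and 0.003 m and angle between punch's own z axis and vertical below 0.06 rad), for 0.1 s.
At the end, for the whole second after the job is handed in: The punch stands at rest in its hole in the stand, released: its collar's underside within 3 mm of the stand's top, within 4 mm of the hole's centre, tilted under 0.06 rad, its catch reset (all of step 3 and linear speed of punch below 0.02 m/s and value of joint punch_snap below 0.001 m); the robot touches nothing.
It fails at once if the punch pushes on the blank with more than 18 N (contact force between punch and blank above 18 N).
It fails at once if the punch is set off away from the drill spot (its nose more than 5 mm aside of it) (value of joint punch_snap above 0.0042 m and horizontal distance between punch_nose and spot above 0.005 m).
It fails at once if the punch is set off while leaning more than 0.17 rad (value of joint punch_snap above 0.0042 m and angle between punch's own z axis and vertical above 0.17 rad).
It fails at once if a bystander is moved by more than 25 mm (distance of any of timer, eraser, screwbox, mug, flask, book from where it was at the start of the episode above 0.025 m).
It also fails if it takes over 64 s, if anything falls off the work surface, if the arm or the gripper's body presses on something with over 40 N, if the wrist force passes 120 N, or if a joint passes its speed limit or range.

## Working session

There is one attempt and no reset: what is moved stays moved. The work goes in short steps, Python scripts to look and compute and a tool call to move; the robot and the scene stay as the last step left them, time stands still between calls to the robot, and variables do not carry over. Pictures are saved under pics/ and viewed, at most 10 in all, crops included, and the job is handed in when it is done.

Besides the shell and the picture viewer there is one more tool, called after "Request:" in YAML: its name, and indented under it one key for each argument. drive_tool: Moves the arm, as the interface text tells. Its arguments: {"type":"object","properties":{"series":{"type":"array"},"squeeze":{"type":"number"}},"required":["series"]}

```bash
mkdir -p pics; cat > h.py <<'E'
from station import *
import numpy as np, cv2
def ray(c,px,z):
    R=np.array(c["R"]);t=np.array(c["t"]);o=-R.T@t
    d=R.T@np.array([(px[0]-c["cx"])/c["fx"],(px[1]-c["cy"])/c["fy"],1]);return o+d*(z-o[2])/d[2]
def proj(c,X):
    p=np.array(c["R"])@np.array(X)+np.array(c["t"]);return [c["fx"]*p[0]/p[2]+c["cx"],c["fy"]*p[1]/p[2]+c["cy"]]
def save(n,im): cv2.imwrite("pics/"+n,im[:,:,::-1])
E
python3 - <<'E'
from h import *
for n in("scene","top"):
    c=capture(n);save(n+"1.png",c["frame"]);R=np.array(c["R"]);print(n,-R.T@np.array(c["t"]),c["fx"],R.round(3).tolist())
    for th in("punch","blank","stand","timer","eraser","screwbox","mug","flask","book"):
        print(th,[(round(s["p"],2),np.round(s["pixel"]).tolist(),int(s["pixels"].sum()),ray(c,s["pixel"],.03).round(3)[:2].tolist()) for s in silhouettes(c,th)])
o=get_obs();print(o["time_s"],o["position"],np.array(o["eef_rot"]).round(3).tolist(),o["width"],o["force"])
E
```

```text
scene [1.25211212 0.30025071 0.61633762] 407.17388118324345 [[-0.246, 0.969, 0.006], [0.585, 0.153, -0.797], [-0.773, -0.193, -0.604]]
punch [(0.71, [206.0, 153.0], 231, [0.378, -0.266]), (0.54, [155.0, 243.0], 2415, [0.738, -0.197])]
blank [(0.74, [391.0, 169.0], 959, [0.327, 0.245]), (0.69, [476.0, 298.0], 2537, [0.721, 0.446]), (0.57, [373.0, 212.0], 2279, [0.522, 0.227])]
stand [(0.88, [200.0, 176.0], 1296, [0.485, -0.228])]
timer [(0.8, [258.0, 232.0], 817, [0.652, -0.002]), (0.24, [208.0, 154.0], 222, [0.383, -0.259])]
eraser [(0.62, [284.0, 202.0], 137, [0.534, 0.017])]
screwbox [(0.59, [285.0, 183.0], 215, [0.46, -0.006])]
mug [(0.56, [155.0, 246.0], 2451, [0.746, -0.19])]
flask [(0.78, [286.0, 263.0], 2741, [0.724, 0.085])]
book [(0.8, [490.0, 231.0], 5712, [0.521, 0.484])]
top [0.39917238 0.12146781 1.03727061] 391.8383035156134 [[0.008, -1.0, -0.029], [-0.988, -0.004, -0.154], [0.154, 0.03, -0.988]]
punch [(0.68, [461.0, 230.0], 148, [0.48, -0.22])]
blank [(0.94, [279.0, 301.0], 1481, [0.301, 0.24]), (0.92, [201.0, 154.0], 1234, [0.68, 0.457]), (0.67, [291.0, 220.0], 2410, [0.504, 0.213]), (0.18, [460.0, 226.0], 987, [0.492, -0.22])]
stand [(0.84, [461.0, 225.0], 1088, [0.495, -0.222])]
timer [(0.6, [374.0, 160.0], 339, [0.666, -0.004]), (0.49, [459.0, 226.0], 969, [0.491, -0.218])]
eraser [(0.55, [288.0, 223.0], 2480, [0.496, 0.219]), (0.53, [366.0, 225.0], 111, [0.494, 0.021])]
screwbox [(0.65, [380.0, 253.0], 256, [0.421, -0.015]), (0.51, [288.0, 223.0], 2384, [0.497, 0.22])]
mug [(0.97, [439.0, 117.0], 1312, [0.783, -0.178])]
flask [(0.82, [336.0, 109.0], 1028, [0.806, 0.097]), (0.51, [287.0, 223.0], 2496, [0.496, 0.222]), (0.2, [462.0, 226.0], 981, [0.491, -0.223])]
book [(0.56, [190.0, 226.0], 4943, [0.486, 0.476])]
1.0 [ 0.24039753 -0.57694078  0.21105032] [[0.923, 0.385, 0.0], [0.385, -0.923, -0.0], [-0.0, 0.0, -1.0]] 0.08516746099576945 [0.49689213 0.19259528 0.24212611]
```

View pics/scene1.png

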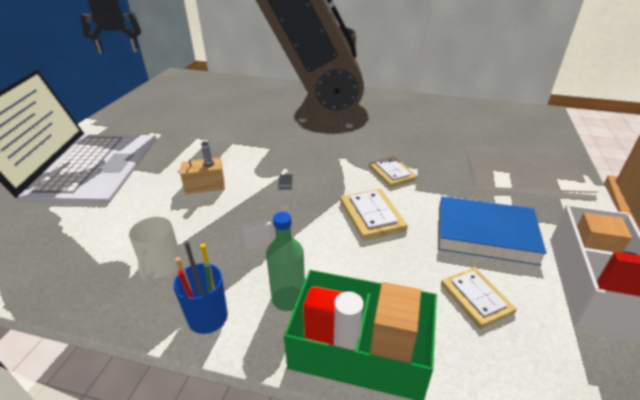

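View pics/top1.png

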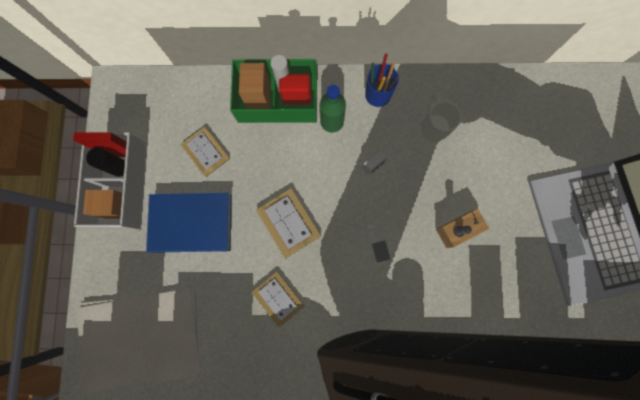

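Candidates for the punch are the punch in the stand (top 461,230; scene 207,153), the key beside it, and the pens in the blue cup (top 380,75). For the blank there are three plates in the top view, at (288,221), (277,297) and (205,150). The largest is at (288,221), and it sits at scene (373,212). I'll check both choices in one composite crop.

```bash
cat > m.py <<'E'
from h import *
T=capture("top");S=capture("scene")
def crop(c,x,y,w,h,k): return cv2.resize(c["frame"][y:y+h,x:x+w],(w*k,h*k),interpolation=cv2.INTER_CUBIC)
a=np.vstack([np.hstack([crop(T,250,180,80,80,5),crop(T,425,190,80,80,5)])[:, :800]])
b=np.hstack([crop(S,335,180,80,40,5),crop(S,165,130,80,40,5)]) 
b=np.hstack([crop(S,335,178,80,40*1,5),crop(S,165,135,80,40,5)])
save("crop1.png",np.vstack([a,b]))
def rect(c,th,near,z):
    s=min(silhouettes(c,th),key=lambda s:np.hypot(*(np.array(s["pixel"])-near)))
    ys,xs=np.nonzero(s["pixels"]);cn=cv2.findContours(s["pixels"].astype(np.uint8),0,2)[0]
    cn=max(cn,key=cv2.contourArea)[:,0]
    P=np.array([ray(c,p,z)[:2] for p in cn])
    r=cv2.minAreaRect((P*1000).astype(np.float32));print(th,z,"center",np.round(r[0],1),"size",np.round(r[1],1),"ang",round(r[2],1),"box",cv2.boxPoints(r).round().tolist());return r
rect(T,"blank",(288,221),.022);rect(T,"blank",(277,297),.022);rect(T,"blank",(205,150),.022)
rect(T,"stand",(461,226),.064)
rect(S,"blank",(373,212),.022)
for c in(T,S):
    for s in silhouettes(c,"punch")[:2]:print("punch",s["p"],s["pixel"],ray(c,s["pixel"],.1)[:2])
E
python3 m.py
```

```text
blank 0.022 center [498.8 222.1] size [151.7 110.1] ang 32.8 box [[405.0, 227.0], [465.0, 135.0], [592.0, 217.0], [533.0, 309.0]]
blank 0.022 center [304.6 244.1] size [114.5  84.2] ang 39.8 box [[234.0, 240.0], [288.0, 175.0], [376.0, 248.0], [322.0, 313.0]]
blank 0.022 center [690.1 451. ] size [120.7  83.5] ang 38.6 box [[617.0, 446.0], [669.0, 381.0], [763.0, 456.0], [711.0, 521.0]]
stand 0.064 center [ 482.3 -213. ] size [ 61.2 116.5] ang 27.2 box [[429.0, -175.0], [482.0, -279.0], [536.0, -251.0], [483.0, -147.0]]
blank 0.022 center [511.9 224. ] size [171.5 119.8] ang 32.2 box [[407.0, 229.0], [471.0, 128.0], [616.0, 219.0], [552.0, 320.0]]
punch 0.7 [460.5, 233.5] [ 0.46726325 -0.19597293]
punch 0.64 [206.8, 155.1] [ 0.49089904 -0.1929657 ]
```

View pics/crop1.png

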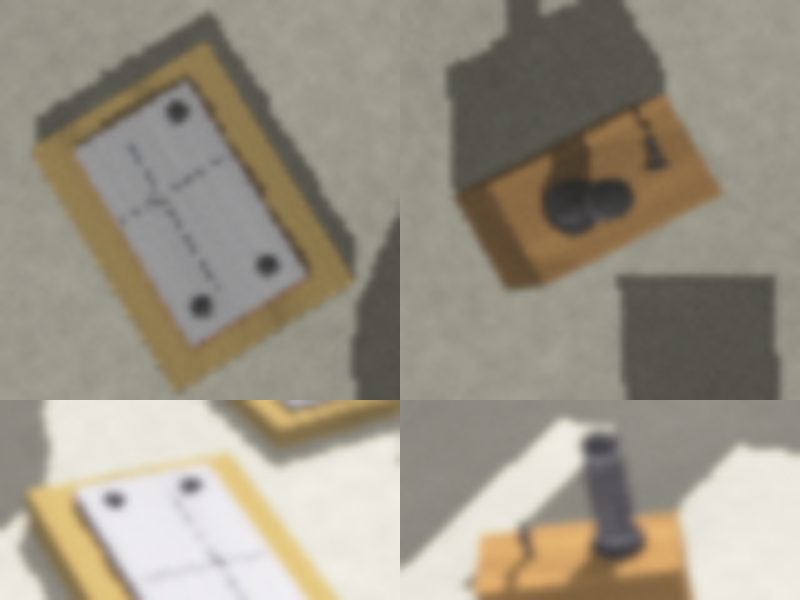

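The top crop shows the blank with its lines crossing at about (280.6,220) and screws at (285,202), (303,232.6) and (290,241). The punch's cap is at about (466.6,229) and its collar at (459.6,230), with the key to the right of it. The scene crop shows the cross at about (378,209.6), the cap at (204.6,142.6) and the collar at (208,163.6). Next is a fit of both poses from the two views.

```bash
cat > f.py <<'E'
from h import *
from scipy.optimize import least_squares as ls
T=capture("top");S=capture("scene")
def P(x,p):
    c,s=np.cos(x[2]),np.sin(x[2]);return [x[0]+c*p[0]-s*p[1],x[1]+s*p[0]+c*p[1],p[2]]
q=lambda u,v:(np.array([u,v])+.5)/5-.5
obs=[(T,(15,8,0),q(155,202)+[250,180]),(S,(15,8,0),q(217,160)+[335,178]),
 (T,(48,-22,3.5),q(267,265)+[250,180]) ,(T,(-45,20,3.5),0),(T,(-45,-20,3.5),0)]
scr=[q(177,112)+[250,180],q(267,265)+[250,180],q(201,306)+[250,180]]
ss=[q(115,100)+[335,178],q(190,85)+[335,178]]
def fit(y0,a):
    # a: assignment of top screws -> model
    sc=[(48,-22),(-45,20),(-45,-20)]
    def r(x):
        o=[]
        z=x[3]
        o+=list(np.array(proj(T,P(x,(.015,.008,z))))-obs[0][2])
        o+=list(np.array(proj(S,P(x,(.015,.008,z))))-obs[1][2])
        for k,m in enumerate(a): o+=list(np.array(proj(T,P(x,(sc[m][0]/1e3,sc[m][1]/1e3,z+.0035))))-scr[k])
        return o
    s=ls(r,[.5,.22,y0,.032]);return s
for y0 in(.57,3.7):
  for a in((0,1,2),(0,2,1)):
    s=fit(y0,a);print(a,s.cost.round(2),s.x.round(4),"spot",np.round(P(s.x,(.015,.008,s.x[3])),4),s.fun.round(1))
def tri(a,b):
    return ls(lambda X:np.r_[np.array(proj(T,X))-a,np.array(proj(S,X))-b],[.48,-.2,.08])
for n,a,b in(("cap",q(210,198)+[425,190],q(200,40)+[165,135]),("collar",q(175,203)+[425,190],q(217,145)+[165,135])):
    s=tri(a,b);print(n,s.x.round(4),s.fun.round(1))
for n,uv,z in(("cap",(210,198),.129),("collar",(175,203),.068)): print(n,ray(T,q(*uv)+[425,190],z).round(4))
for uv,z in(((200,40),.129),((217,145),.068)): print("S",ray(S,q(*uv)+[165,135],z).round(4))
for uv in((58,190),(265,93),(320,193),(145,285)): print("st",ray(T,q(*uv)+[425,190],.064).round(4))
E
python3 f.py
```

```text
(0, 1, 2) 244.1 [0.4984 0.2226 0.5835 0.0265] spot [0.5065 0.2376 0.0265] [  1.   -0.7   0.3   0.7  -0.6   0.4 -13.1   8.6  13.2  -8.1]
(0, 2, 1) 1.07 [0.4985 0.2225 0.5773 0.0285] spot [0.5067 0.2374 0.0285] [ 1.  -0.8  0.3  0.  -0.5  0.2 -0.1  0.1 -0.   0.4]
(0, 1, 2) 244.1 [0.4984 0.2226 0.5836 0.0265] spot [0.5065 0.2376 0.0265] [  1.   -0.7   0.3   0.7  -0.6   0.4 -13.1   8.6  13.2  -8.1]
(0, 2, 1) 1.07 [0.4985 0.2225 0.5773 0.0285] spot [0.5067 0.2374 0.0285] [ 1.  -0.8  0.3  0.  -0.5  0.2 -0.1  0.1 -0.   0.4]
cap [ 0.4755 -0.202   0.125 ] [ 0. -0.  0.  0.]
collar [ 0.4773 -0.2046  0.0658] [-0.5  0.2 -0.5 -0.1]
cap [ 0.4751 -0.2005  0.129 ]
collar [ 0.4777 -0.205   0.068 ]
S [ 0.4817 -0.1981  0.129 ]
S [ 0.4806 -0.2011  0.068 ]
st [ 0.484  -0.1496  0.064 ]
st [ 0.5328 -0.2531  0.064 ]
st [ 0.4833 -0.2771  0.064 ]
st [ 0.4378 -0.1899  0.064 ]
```

```bash
cat > g.py <<'E'
from h import *
def plan(goal,yaw_y,n,o=None):
    "rows to bring TCP to goal with tool y at angle yaw_y (rad), tool down"
    from scipy.spatial.transform import Rotation as Ro
    o=get_obs();R=np.array(o["eef_rot"]);p=np.array(o["position"])
    y=np.array([np.cos(yaw_y),np.sin(yaw_y),0]);z=np.array([0,0,-1.]);G=np.c_[np.cross(y,z),y,z]
    w=Ro.from_matrix(R.T@G).as_rotvec();d=(np.array(goal)-p)/n
    for i in range(n):
        Ri=R@Ro.from_rotvec(w*i/n).as_matrix();print((w/n).round(3).tolist(),(Ri.T@d*100).round(2).tolist())
E
python3 -c "
from g import *
plan([.477,-.203,.19],.44,13)"
```

```text
[0.0, 0.0, -0.124] [2.79, -1.96, 0.16]
[0.0, 0.0, -0.124] [3.01, -1.59, 0.16]
[0.0, 0.0, -0.124] [3.18, -1.21, 0.16]
[0.0, 0.0, -0.124] [3.31, -0.81, 0.16]
[0.0, 0.0, -0.124] [3.38, -0.39, 0.16]
[0.0, 0.0, -0.124] [3.4, 0.03, 0.16]
[0.0, 0.0, -0.124] [3.37, 0.45, 0.16]
[0.0, 0.0, -0.124] [3.29, 0.87, 0.16]
[0.0, 0.0, -0.124] [3.16, 1.27, 0.16]
[0.0, 0.0, -0.124] [2.98, 1.65, 0.16]
[0.0, 0.0, -0.124] [2.75, 2.01, 0.16]
[0.0, 0.0, -0.124] [2.48, 2.33, 0.16]
[0.0, 0.0, -0.124] [2.17, 2.62, 0.16]
```

Request:
drive_tool:
  series:
    - [0,0,-0.124,2.8,-2.0,0.2,5]
    - [0,0,-0.124,3.0,-1.6,0.2,5]
    - [0,0,-0.124,3.2,-1.2,0.2,5]
    - [0,0,-0.124,3.3,-0.8,0.2,5]
    - [0,0,-0.124,3.4,-0.4,0.1,5]
    - [0,0,-0.124,3.4,0,0.1,5]
    - [0,0,-0.124,3.4,0.4,0.1,5]
    - [0,0,-0.124,3.3,0.9,0.1,5]
  squeeze: 60

```text
time_s: 2.22
position: [0.3865, -0.3442, 0.1991]
eef_rot: [[0.177, 0.984, 0.0], [0.984, -0.177, -0.0], [-0.0, 0.0, -1.0]]
force: [1.3, -0.3, 1.2]
width: 0.0499
gripper_force: 0.0
```

Request:
drive_tool:
  series:
    - [0,0,-0.124,3.2,1.3,0.2,5]
    - [0,0,-0.124,3.0,1.6,0.2,5]
    - [0,0,-0.124,2.7,2.0,0.2,5]
    - [0,0,-0.124,2.5,2.3,0.2,5]
    - [0,0,-0.124,2.2,2.6,0.2,5]
    - [0,0,0,0,0,0,5]
    - [0,0,0,0,0,0,5]

```text
time_s: 2.8
position: [0.4771, -0.2004, 0.189]
eef_rot: [[-0.425, 0.905, -0.0], [0.905, 0.425, -0.0], [-0.0, -0.0, -1.0]]
force: [-0.3, -0.2, -0.8]
width: 0.0502
gripper_force: 0.0
```

```bash
python3 -c "
from g import *
o=get_obs();print(o['time_s'],o['position'],o['width'])
T=capture('top');S=capture('scene')
cr=lambda c,x,y:cv2.resize(c['frame'][y:y+80,x:x+80],(400,400),interpolation=cv2.INTER_CUBIC)
save('c2.png',np.hstack([cr(T,425,190),cr(S,165,100)]))
plan([.477,-.202,.091],.44,6)"
```

```text
2.8 [ 0.47713235 -0.20040777  0.18897786] 0.050163100538704805
[-0.0, 0.0, -0.001] [-0.0, 0.01, 1.63]
[-0.0, 0.0, -0.001] [-0.0, 0.01, 1.63]
[-0.0, 0.0, -0.001] [-0.0, 0.01, 1.63]
[-0.0, 0.0, -0.001] [-0.0, 0.01, 1.63]
[-0.0, 0.0, -0.001] [-0.0, 0.01, 1.63]
[-0.0, 0.0, -0.001] [-0.0, 0.01, 1.63]
```

View pics/c2.png

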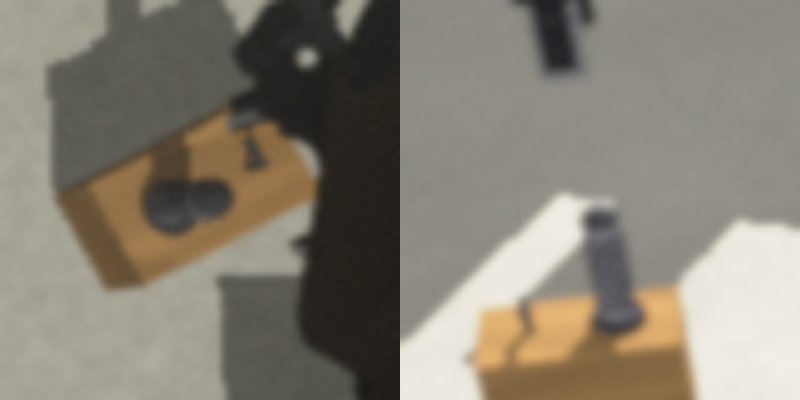

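```bash
python3 -c "
from g import *
T=capture('top');S=capture('scene')
p=np.array([.477,-.2004,.175]);u=np.array([.905,.425,0])
for s in(-.03,0,.03):print(proj(T,p+u*s),proj(S,p+u*s))
print(proj(T,[.477,-.202,.129]),proj(S,[.477,-.202,.129]),proj(S,[.477,-.202,.064]))"
```

```text
[np.float64(480.6201790524524), np.float64(239.1464763362362)] [np.float64(201.88071506192273), np.float64(118.79492432859303)]
[np.float64(473.98973406393424), np.float64(226.6100272598245)] [np.float64(201.23759008823006), np.float64(124.36394153447569)]
[np.float64(467.4296693313712), np.float64(214.20664896467923)] [np.float64(200.56234498327427), np.float64(130.211096848777)]
[np.float64(467.22523703319814), np.float64(228.3774517402006)] [np.float64(204.06107078282923), np.float64(141.46690886651942)] [np.float64(208.60421894507527), np.float64(164.16497589065625)]
```

Request:
drive_tool:
  series:
    - [0,0,0,0,0,1.7,5]
    - [0,0,0,0,0,1.7,5]
    - [0,0,0,0,0,1.6,5]
    - [0,0,0,0,0,1.0,5]
    - [0,0,0,0,0,0,5]

```text
time_s: 3.42
position: [0.4755, -0.2021, 0.1274]
eef_rot: [[-0.421, 0.907, -0.003], [0.907, 0.421, 0.001], [0.002, -0.002, -1.0]]
force: [-0.5, -0.5, 0.4]
width: 0.0503
gripper_force: 0.0
```

```bash
python3 -c "
from g import *
o=get_obs();print(o['time_s'],o['position'],o['width'])
T=capture('top');S=capture('scene')
cr=lambda c,x,y:cv2.resize(c['frame'][y:y+80,x:x+80],(400,400),interpolation=cv2.INTER_CUBIC)
save('c3.png',np.hstack([cr(T,425,190),cr(S,165,100)]))
p=np.array(o['position'])-[0,0,.017];u=np.array([.905,.425,0])
for s in(-.028,.028):print(proj(T,p+u*s),proj(S,p+u*s))"
```

```text
3.4167 [ 0.47547663 -0.20208113  0.12737132] 0.0502610847796745
[np.float64(470.1758178885292), np.float64(240.5891954847188)] [np.float64(206.14720229082764), np.float64(142.3472493966525)]
[np.float64(458.8056725527749), np.float64(218.89567349672214)] [np.float64(205.15988677347494), np.float64(153.5956908174422)]
```

View pics/c3.png

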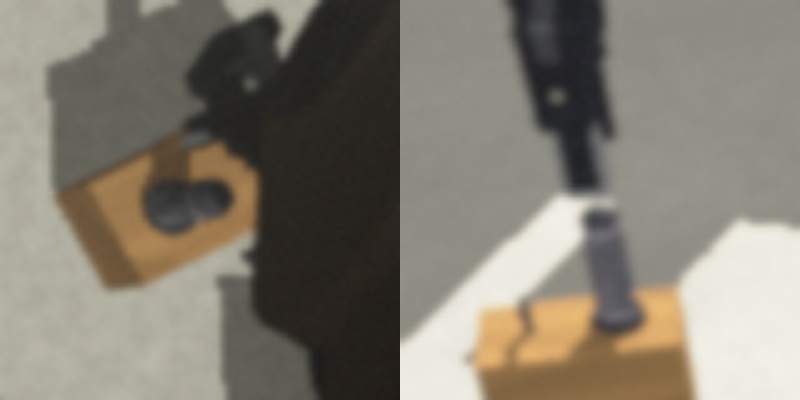

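Request:
drive_tool:
  series:
    - [0,0,0,0,0,1.3,5]
    - [0,0,0,0,0,1.3,5]
    - [0,0,0,0,0,0.8,5]
    - [0,0,0,0,0,0,5]
    - [0,0,0,0,0,0,5]

```text
time_s: 3.93
position: [0.4767, -0.2019, 0.0954]
eef_rot: [[-0.422, 0.907, 0.0], [0.907, 0.422, -0.0], [-0.0, 0.0, -1.0]]
force: [-0.5, -0.2, 0.7]
width: 0.0501
gripper_force: 0.0
```

```bash
python3 -c "
from g import *
o=get_obs();print(o['time_s'],o['position'],o['width'],o['force'])
T=capture('top');S=capture('scene')
cr=lambda c,x,y:cv2.resize(c['frame'][y:y+80,x:x+80],(400,400),interpolation=cv2.INTER_CUBIC)
save('c4.png',np.hstack([cr(T,425,190),cr(S,165,100)]))
p=np.array(o['position'])-[0,0,.017];u=np.array([.905,.425,0])
for s in(-.028,.028):print(proj(T,p+u*s),proj(S,p+u*s))"
```

```text
3.9333 [ 0.47670865 -0.2018756   0.09544875] 0.05012865457649595 [-0.45859045 -0.24000283  0.68255571]
[np.float64(465.25645209849677), np.float64(240.77415491731634)] [np.float64(208.15588882114872), np.float64(153.57450790489608)]
[np.float64(454.30847170142306), np.float64(219.8007218753222)] [np.float64(207.27462222190312), np.float64(165.10872885563063)]
```

View pics/c4.png

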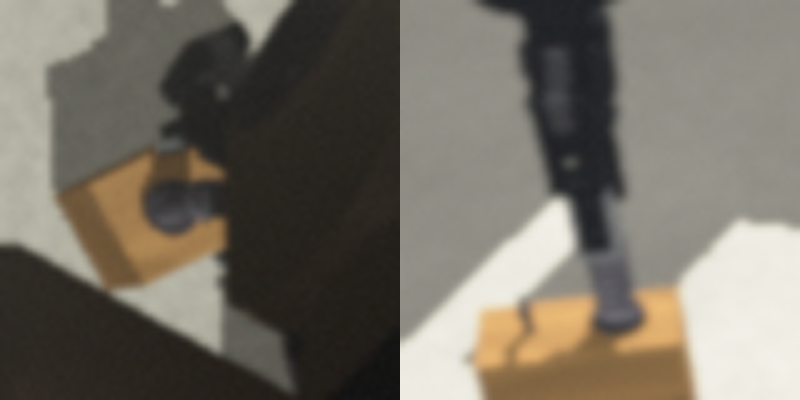

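The near fingertip shows at scene (204,150), about 40 mm higher than the stated tip length predicts. A gentle close at 20 N will show where the pads really sit.

Request:
drive_tool:
  series:
    - [0,0,0,0,0,0.4,4]
    - [0,0,0,0,0,0,3.4]
    - [0,0,0,0,0,0,2.8]
    - [0,0,0,0,0,0,2.4]
    - [0,0,0,0,0,0,2.4]
  squeeze: 20

```text
time_s: 4.45
position: [0.4766, -0.2017, 0.0911]
eef_rot: [[-0.422, 0.906, 0.0], [0.906, 0.422, -0.0], [-0.0, 0.0, -1.0]]
force: [-0.7, -0.0, -0.3]
width: 0.0243
gripper_force: 0.0
```

```bash
python3 -c "
from g import *
o=get_obs();print(o['time_s'],o['position'],o['width'],o['force'])
T=capture('top');S=capture('scene')
cr=lambda c,x,y:cv2.resize(c['frame'][y:y+60,x:x+60],(480,480),interpolation=cv2.INTER_CUBIC)
save('c5.png',cr(S,175,115))
p=np.array(o['position']);u=np.array([.905,.425,0])
for z in (.07,.09,.11,.13):print(z,proj(S,[p[0]+u[0]*.014,p[1]+u[1]*.014,z]))"
```

```text
4.45 [ 0.47657717 -0.20169436  0.09110718] 0.024266634380691002 [-0.72203055 -0.04891972 -0.33955718]
0.07 [np.float64(208.17488478928092), np.float64(165.0022154803839)]
0.09 [np.float64(206.78978094946197), np.float64(158.1180014278153)]
0.11 [np.float64(205.3709072212443), np.float64(151.06594498423942)]
0.13 [np.float64(203.9170133602048), np.float64(143.83983221104847)]
```

View pics/c5.png

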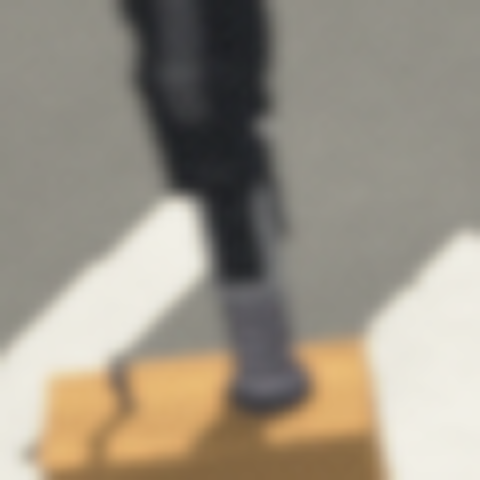

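```bash
python3 -c "
from g import *
c=cv2.imread('pics/scene1.png')
S=capture('scene')
p=np.array([.2404,-.577,.211]);u=np.array([.385,-.923,0])
for z in(.194,.211,.24,.27):
  print(z,[np.round(proj(S,[p[0]+u[0]*s,p[1]+u[1]*s,z])).tolist() for s in(-.05,.05)])
g=c[0:70,70:150];cv2.imwrite('pics/c6.png',cv2.resize(g,(640,560),interpolation=2))
"
```

```text
0.194 [[141.0, 68.0], [105.0, 69.0]]
0.211 [[139.0, 62.0], [103.0, 63.0]]
0.24 [[136.0, 52.0], [100.0, 53.0]]
0.27 [[134.0, 41.0], [97.0, 43.0]]
```

View pics/c6.png

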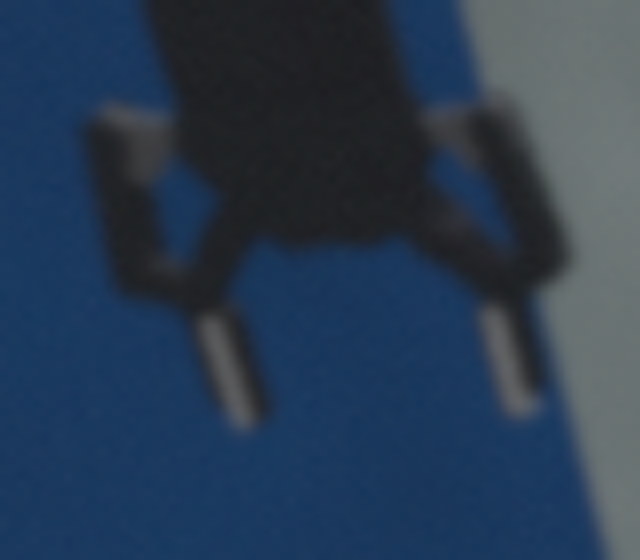

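The picture of the start pose shows the tips (101,53) and (135,51.5) about 35 mm above nominal as well. The real tip therefore stands about 22 mm above the reported TCP at this opening, while sideways they agree. I'll open and descend further in steps, watching the force.

Request:
drive_tool:
  series:
    - [0,0,0,0,0,0,3.6]
    - [0,0,0,0,0,0,4.4]
    - [0,0,0,0,0,0.5,4.4]
    - [0,0,0,0,0,0.5,4.4]
    - [0,0,0,0,0,0.2,4.4]
    - [0,0,0,0,0,0,4.4]
  squeeze: 20

```text
time_s: 5.1
position: [0.4762, -0.2015, 0.0782]
eef_rot: [[-0.422, 0.906, -0.001], [0.906, 0.422, 0.001], [0.001, -0.001, -1.0]]
force: [-0.4, -0.2, 0.3]
width: 0.044
gripper_force: 0.0
```

Request:
drive_tool:
  series:
    - [0,0,0,0,0,0.3,4.4]
    - [0,0,0,0,0,0.3,4.4]
    - [0,0,0,0,0,0,4.4]

```text
time_s: 5.35
position: [0.4763, -0.2016, 0.0724]
eef_rot: [[-0.422, 0.906, -0.001], [0.906, 0.422, 0.0], [0.0, -0.0, -1.0]]
force: [-0.1, 0.2, 0.2]
width: 0.0439
gripper_force: 0.0
```

```bash
python3 -c "
from g import *
S=capture('scene');f=S['frame'].astype(int).sum(2)
for r in range(140,168):print(r,f[r,196:218].tolist())"
```

```text
140 [255, 152, 114, 116, 135, 144, 135, 123, 110, 110, 117, 116, 119, 174, 274, 366, 417, 438, 438, 441, 441, 442]
141 [347, 197, 123, 127, 155, 173, 163, 133, 115, 113, 114, 117, 125, 159, 252, 355, 414, 436, 438, 437, 443, 441]
142 [430, 250, 135, 119, 142, 153, 149, 130, 112, 105, 109, 120, 126, 149, 231, 338, 410, 433, 436, 438, 438, 436]
143 [503, 303, 155, 116, 119, 124, 124, 120, 113, 113, 114, 116, 122, 139, 210, 320, 399, 431, 434, 434, 432, 430]
144 [549, 342, 176, 117, 118, 123, 118, 120, 118, 114, 112, 119, 122, 133, 193, 297, 384, 420, 434, 434, 431, 428]
145 [569, 373, 199, 125, 122, 124, 118, 118, 118, 113, 113, 127, 143, 143, 180, 269, 363, 414, 429, 432, 434, 431]
146 [602, 430, 259, 169, 145, 130, 118, 118, 109, 110, 121, 158, 196, 193, 186, 255, 354, 412, 428, 433, 431, 431]
147 [654, 535, 395, 302, 247, 181, 131, 112, 110, 110, 136, 194, 243, 241, 216, 260, 350, 408, 427, 428, 429, 427]
148 [685, 631, 544, 465, 366, 256, 161, 118, 113, 112, 142, 208, 269, 282, 272, 302, 365, 415, 424, 427, 426, 423]
149 [696, 676, 625, 530, 410, 288, 178, 123, 114, 114, 139, 211, 
[... 1419 characters left out ...]
 539, 539]
162 [531, 533, 533, 533, 534, 523, 485, 405, 328, 301, 305, 317, 321, 316, 310, 303, 311, 362, 452, 516, 532, 535]
163 [532, 535, 537, 536, 533, 515, 452, 353, 281, 281, 302, 315, 318, 308, 293, 279, 275, 326, 430, 500, 520, 522]
164 [528, 524, 525, 521, 515, 489, 410, 310, 241, 233, 249, 257, 260, 252, 244, 241, 263, 336, 437, 497, 515, 517]
165 [513, 507, 499, 487, 466, 426, 360, 286, 233, 210, 206, 203, 208, 214, 227, 255, 315, 397, 465, 503, 512, 514]
166 [501, 475, 438, 404, 381, 350, 314, 281, 258, 236, 223, 223, 233, 255, 292, 345, 402, 461, 499, 509, 513, 516]
167 [469, 422, 365, 329, 311, 306, 292, 287, 280, 272, 265, 276, 310, 351, 401, 439, 472, 498, 506, 511, 514, 511]
```

Request:
drive_tool:
  series:
    - [0,0,0,0,0,0.6,4.4]
    - [0,0,0,0,0,0.5,4.4]
    - [0,0,0,0,0,0.5,4.4]
    - [0,0,0,0,0,0,4.4]

```text
time_s: 5.73
position: [0.4761, -0.2014, 0.0559]
eef_rot: [[-0.422, 0.906, -0.001], [0.906, 0.422, 0.001], [0.001, -0.001, -1.0]]
force: [-0.6, -0.3, -1.2]
width: 0.0436
gripper_force: 0.0
```

Request:
drive_tool:
  series:
    - [0,0,0,0,0,0,3.4]
    - [0,0,0,0,0,0,2.6]
    - [0,0,0,0,0,0,2.0]
    - [0,0,0,0,0,0,1.5]
    - [0,0,0,0,0,0,1.5]
  squeeze: 40

```text
time_s: 6.15
position: [0.4766, -0.2017, 0.0572]
eef_rot: [[-0.422, 0.906, 0.0], [0.906, 0.422, -0.0], [-0.0, 0.0, -1.0]]
force: [-0.9, 0.1, 1.6]
width: 0.0181
gripper_force: 39.0
```

```bash
python3 -c "
from g import *
o=get_obs();print(o['time_s'],o['position'],o['width'],o['force'],o['moment'],o['gripper_force'])
S=capture('scene');f=S['frame'].astype(int).sum(2)
for r in range(154,168):print(r,f[r,200:214].tolist())"
```

```text
6.15 [ 0.47656105 -0.20171536  0.05722159] 0.018074635611910986 [-0.92499813  0.08802824  1.58725676] [-0.00782936  0.12708658 -0.0270945 ] 38.99159073829651
154 [411, 391, 343, 254, 170, 123, 109, 121, 161, 236, 294, 302, 316, 361]
155 [412, 397, 356, 281, 178, 125, 110, 113, 148, 215, 277, 293, 309, 356]
156 [411, 403, 366, 294, 200, 134, 110, 113, 136, 202, 274, 306, 324, 367]
157 [415, 404, 377, 314, 223, 141, 114, 109, 128, 189, 275, 333, 368, 403]
158 [433, 427, 404, 340, 249, 157, 116, 110, 119, 178, 271, 344, 398, 442]
159 [473, 471, 449, 385, 279, 173, 122, 114, 119, 162, 248, 327, 398, 459]
160 [511, 509, 488, 419, 306, 195, 141, 129, 131, 166, 237, 317, 389, 456]
161 [525, 521, 499, 427, 320, 232, 201, 199, 207, 226, 268, 314, 361, 424]
162 [534, 526, 492, 411, 323, 278, 282, 294, 297, 301, 308, 312, 321, 370]
163 [533, 520, 474, 380, 300, 287, 310, 323, 328, 318, 300, 285, 279, 330]
164 [522, 503, 441, 343, 260, 249, 271, 284, 283, 270, 250, 237, 251, 322]
165 [505, 472, 404, 310, 237, 212, 217, 225, 223, 219, 213, 224, 274, 362]
166 [475, 423, 351, 288, 245, 225, 215, 214, 219, 228, 249, 292, 350, 424]
167 [421, 359, 314, 286, 270, 262, 252, 253, 265, 303, 348, 395, 439, 478]
```

Request:
drive_tool:
  series:
    - [0,0,0,0,0,0,1.5]
    - [0,0,0,0,0,-0.5,1.5]
    - [0,0,0,0,0,-1,1.5]
    - [0,0,0,0,0,-2,1.5]
    - [0,0,0,0,0,-2,1.5]
    - [0,0,0,0,0,-2,1.5]
    - [0,0,0,0,0,-1.5,1.5]
    - [0,0,0,0,0,0,1.5]
  squeeze: 80

```text
time_s: 6.87
position: [0.4776, -0.2022, 0.1503]
eef_rot: [[-0.422, 0.906, 0.004], [0.906, 0.422, -0.003], [-0.004, 0.003, -1.0]]
force: [0.1, 0.4, -1.9]
width: 0.017
gripper_force: 78.1
```

```bash
python3 -c "
from g import *
o=get_obs();print(o['time_s'],o['position'],o['width'],o['force'],o['joint_positions'])
S=capture('scene');save('s7.png',cv2.resize(S['frame'][90:170,160:260],(800,640),interpolation=2))
q=np.array(o['position']);print([np.round(proj(S,q+[0,0,d]),1).tolist() for d in(.0068,-.0292,-.0432)])
plan([.507,.238,.16],.436,16)"
```

```text
6.8667 [ 0.47760383 -0.20217683  0.15028072] 0.01704896138337415 [ 0.13098208  0.42278684 -1.93181819] [-5.27845658e-01  4.15996710e-01  1.89013618e+00 -1.49574726e-05
  8.30317478e-01 -9.63962395e-01]
[[201.8, 131.2], [204.4, 144.4], [205.5, 149.4]]
[0.0, 0.0, 0.0] [2.41, 1.33, -0.08]
[0.0, 0.0, 0.0] [2.41, 1.33, -0.08]
[0.0, 0.0, 0.0] [2.41, 1.33, -0.08]
[0.0, 0.0, 0.0] [2.41, 1.33, -0.07]
[0.0, 0.0, 0.0] [2.41, 1.33, -0.07]
[0.0, 0.0, 0.0] [2.41, 1.33, -0.07]
[0.0, 0.0, 0.0] [2.41, 1.33, -0.07]
[0.0, 0.0, 0.0] [2.41, 1.33, -0.07]
[0.0, 0.0, 0.0] [2.41, 1.33, -0.07]
[0.0, 0.0, 0.0] [2.41, 1.33, -0.07]
[0.0, 0.0, 0.0] [2.41, 1.33, -0.07]
[0.0, 0.0, 0.0] [2.41, 1.33, -0.07]
[0.0, 0.0, 0.0] [2.41, 1.33, -0.07]
[0.0, 0.0, 0.0] [2.41, 1.33, -0.07]
[0.0, 0.0, 0.0] [2.41, 1.33, -0.07]
[0.0, 0.0, 0.0] [2.41, 1.33, -0.07]
```

View pics/s7.png

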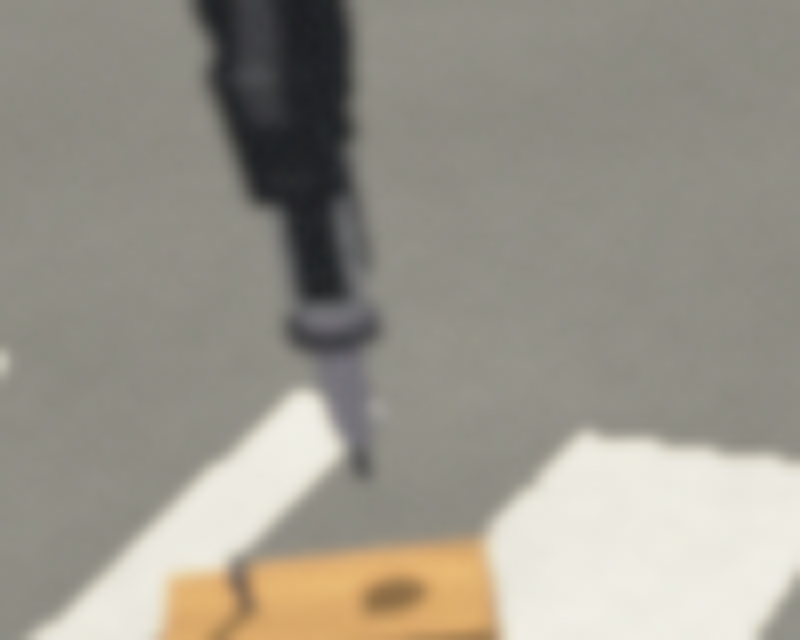

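The pin tip shows at about (205,149), matching the prediction of (205.5,149.4): the punch hangs upright with its tip 43 mm below the TCP. I'll move over the blank now and refine the cross numerically from the first images.

Request:
drive_tool:
  series:
    - [0,0,0,1.2,0.7,0,1.5]
    - [0,0,0,2.4,1.3,0,1.5]
    - [0,0,0,2.4,1.3,0,1.5]
    - [0,0,0,2.4,1.3,0,1.5]
    - [0,0,0,2.4,1.3,0,1.5]
    - [0,0,0,2.4,1.3,0,1.5]
    - [0,0,0,2.4,1.3,0,1.5]
    - [0,0,0,2.4,1.3,0,1.5]

```text
time_s: 7.58
position: [0.4884, 0.0049, 0.1459]
eef_rot: [[-0.422, 0.906, -0.002], [0.906, 0.422, 0.0], [0.001, -0.002, -1.0]]
force: [1.0, -0.1, -1.4]
width: 0.0174
gripper_force: 78.1
```

Request:
drive_tool:
  series:
    - [0,0,0,2.4,1.3,0,1.5]
    - [0,0,0,2.4,1.3,0,1.5]
    - [0,0,0,2.4,1.3,0,1.5]
    - [0,0,0,2.4,1.3,0,1.5]
    - [0,0,0,2.4,1.3,0,1.5]
    - [0,0,0,2.4,1.3,0,1.5]
    - [0,0,0,2.4,1.3,0,1.5]
    - [0,0,0,1.2,0.6,0,1.5]

```text
time_s: 8.25
position: [0.5003, 0.2099, 0.1457]
eef_rot: [[-0.424, 0.906, -0.002], [0.906, 0.424, -0.0], [0.001, -0.002, -1.0]]
force: [-0.2, -0.9, -1.9]
width: 0.0172
gripper_force: 78.2
```

```bash
cat > r.py <<'E'
from g import *
T=capture("top");S=capture("scene")
X0,Y0,Yaw=.4985,.2225,.5773;c,s=np.cos(Yaw),np.sin(Yaw)
def scan(cam,f,h):
    g=cv2.cvtColor(cv2.imread(f),6).astype(np.float32)
    def samp(bx,by,z=h):
        w=np.stack([X0+c*bx-s*by,Y0+s*bx+c*by,np.full_like(bx,z)],-1)@np.array(cam["R"]).T+np.array(cam["t"])
        return cv2.remap(g,(w[...,0]/w[...,2]*cam["fx"]+cam["cx"]).astype(np.float32),(w[...,1]/w[...,2]*cam["fy"]+cam["cy"]).astype(np.float32),cv2.INTER_CUBIC)
    B=np.arange(-60,60.5,.5)/1e3;C=np.arange(-35,35.5,.5)/1e3
    im=samp(*np.meshgrid(B,C));I=lambda a,v:np.argmin(abs(a-v/1e3))
    def cen(p,a,lo,hi):
        k=slice(I(a,lo),I(a,hi)+1);v=p[k];wt=np.clip(np.percentile(v,60)-v,0,None);wt=np.where(wt>.4*wt.max(),wt,0);return round(float((wt*a[k]).sum()/wt.sum()*1e3),2)
    out=dict(xline_near=cen(im[I(C,-14):I(C,2)].mean(0),B,6,24),xline_far=cen(im[I(C,14):I(C,30)].mean(0),B,6,24),
      yl=cen(im[:,I(B,-28):I(B,8)].mean(1),C,-1,17),yr=cen(im[:,I(B,22):I(B,45)].mean(1),C,-1,17))
    for m in((-45,20),(-45,-20),(48,-22)):
        q=samp(*np.meshgrid(np.arange(m[0]-11,m[0]+11.5,.5)/1e3,np.arange(m[1]-11,m[1]+11.5,.5)/1e3),h+.0035);a=np.arange(-11,11.5,.5)/1e3
        mk=q<(q.min()+np.median(q))/2;yy,xx=np.nonzero(mk);out[m]=(round(a[xx].mean()*1e3,1),round(a[yy].mean()*1e3,1))
    return out
for h in(.028,.034):print(h,scan(T,"pics/top1.png",h),"\n   ",scan(S,"pics/scene1.png",h))
o=get_obs();print(o["time_s"],o["position"],o["force"])
E
python3 r.py
```

```text
0.028 {'xline_near': 15.53, 'xline_far': 15.99, 'yl': 7.51, 'yr': 6.96, (-45, 20): (np.float64(0.9), np.float64(-0.8)), (-45, -20): (np.float64(0.4), np.float64(-0.4)), (48, -22): (np.float64(0.2), np.float64(-1.6))} 
    {'xline_near': 16.04, 'xline_far': 16.48, 'yl': 7.53, 'yr': 7.0, (-45, 20): (np.float64(5.9), np.float64(-2.6)), (-45, -20): (np.float64(5.2), np.float64(-2.0)), (48, -22): (np.float64(4.9), np.float64(-3.3))}
0.034 {'xline_near': 14.57, 'xline_far': 15.03, 'yl': 7.27, 'yr': 6.57, (-45, 20): (np.float64(0.3), np.float64(-1.1)), (-45, -20): (np.float64(-0.2), np.float64(-0.6)), (48, -22): (np.float64(-0.9), np.float64(-1.7))} 
    {'xline_near': 21.58, 'xline_far': 21.84, 'yl': 4.05, 'yr': 3.73, (-45, 20): (np.float64(9.5), np.float64(-5.4)), (-45, -20): (np.float64(9.4), np.float64(-4.9)), (48, -22): (np.float64(8.9), np.float64(-6.1))}
8.35 [0.50031552 0.20889128 0.14584973] [ 0.58255468  0.30595616 -2.55918939]
```

Request:
drive_tool:
  series:
    - [0,0,0,1.1,0.9,1.5,1.5]
    - [0,0,0,1.1,1.0,1.5,1.5]
    - [0,0,0,0,0,1.5,1.5]
    - [0,0,0,0,0,1.0,1.5]
    - [0,0,0,0,0,0,1.5]
    - [0,0,0,0,0,0,1.5]

```text
time_s: 8.85
position: [0.5089, 0.2341, 0.0916]
eef_rot: [[-0.422, 0.907, -0.001], [0.907, 0.422, -0.001], [0.0, -0.002, -1.0]]
force: [-0.3, 0.3, -1.6]
width: 0.0169
gripper_force: 78.3
```

```bash
python3 -c "
from g import *
S=capture('scene');o=get_obs();print(o['time_s'],o['position'],o['force'])
q=np.array(o['position']);print('tip',proj(S,q-[0,0,.0432]),'spot',[proj(S,[.508,.237,z]) for z in(.026,.03)])
cv2.imwrite('pics/s8.png',cv2.resize(S['frame'][140:240,320:440,::-1],(720,600),interpolation=2))"
```

```text
8.9 [0.50927428 0.23428334 0.09223956] [ 0.1260238   0.32539004 -2.29122383]
tip [np.float64(377.54923985513796), np.float64(203.0402288479803)] spot [[np.float64(377.9935687208017), np.float64(210.763369661897)], [np.float64(378.1342307743018), np.float64(209.41387748634486)]]
```

View pics/s8.png

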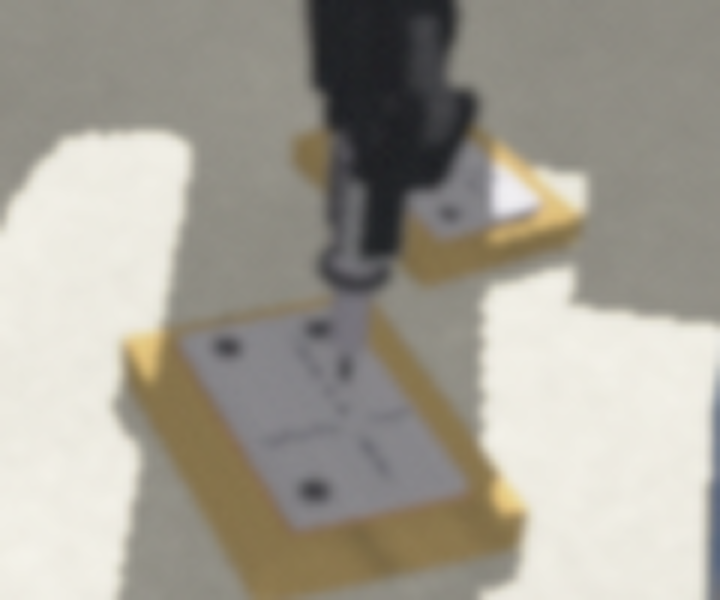

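The pin tip is at (377.5,203) and the cross at (378,210.3), as computed. I'll shift 3 mm and feel downward.

Request:
drive_tool:
  series:
    - [0,0,0,0.3,0,0.4,1.5]
    - [0,0,0,0,0,0.4,1.5]
    - [0,0,0,0,0,0.3,1.5]
    - [0,0,0,0,0,0,1.5]
    - [0,0,0,0,0,0,1.5]

```text
time_s: 9.32
position: [0.5079, 0.2376, 0.0809]
eef_rot: [[-0.422, 0.906, -0.0], [0.906, 0.422, -0.0], [-0.0, -0.0, -1.0]]
force: [0.0, -0.8, -1.1]
width: 0.0174
gripper_force: 78.3
```

Request:
drive_tool:
  series:
    - [0,0,0,0,0,0.2,1.5]
    - [0,0,0,0,0,0,1.5]

```text
time_s: 9.48
position: [0.5079, 0.2377, 0.0788]
eef_rot: [[-0.422, 0.906, -0.0], [0.906, 0.422, -0.0], [-0.0, -0.0, -1.0]]
force: [-0.1, 0.1, -2.6]
width: 0.0172
gripper_force: 78.3
```

Request:
drive_tool:
  series:
    - [0,0,0,0,0,0.2,1.5]
    - [0,0,0,0,0,0,1.5]

```text
time_s: 9.65
position: [0.5079, 0.2376, 0.0767]
eef_rot: [[-0.422, 0.906, -0.0], [0.906, 0.422, -0.0], [-0.0, -0.0, -1.0]]
force: [0.6, 0.8, -1.5]
width: 0.0169
gripper_force: 78.3
```

Request:
drive_tool:
  series:
    - [0,0,0,0,0,0.2,1.5]
    - [0,0,0,0,0,0,1.5]

```text
time_s: 9.82
position: [0.5078, 0.2376, 0.0747]
eef_rot: [[-0.422, 0.906, -0.0], [0.906, 0.422, -0.0], [-0.0, -0.0, -1.0]]
force: [0.5, -0.2, -2.2]
width: 0.0172
gripper_force: 78.3
```

Request:
drive_tool:
  series:
    - [0,0,0,0,0,0.15,1.5]
    - [0,0,0,0,0,0,1.5]

```text
time_s: 9.98
position: [0.5079, 0.2377, 0.0732]
eef_rot: [[-0.422, 0.906, -0.0], [0.906, 0.422, -0.0], [-0.0, -0.0, -1.0]]
force: [-0.6, 0.1, -2.8]
width: 0.0172
gripper_force: 78.3
```

Request:
drive_tool:
  series:
    - [0,0,0,0,0,0.15,1.5]
    - [0,0,0,0,0,0,1.5]

```text
time_s: 10.15
position: [0.5079, 0.2377, 0.0718]
eef_rot: [[-0.422, 0.906, -0.0], [0.906, 0.422, -0.0], [-0.0, -0.0, -1.0]]
force: [0.1, 1.1, -2.4]
width: 0.0174
gripper_force: 78.3
```

Request:
drive_tool:
  series:
    - [0,0,0,0,0,0.15,1.5]
    - [0,0,0,0,0,0,1.5]

```text
time_s: 10.32
position: [0.5078, 0.2376, 0.0702]
eef_rot: [[-0.422, 0.906, -0.0], [0.906, 0.422, -0.0], [-0.0, -0.0, -1.0]]
force: [-0.0, -0.6, -2.6]
width: 0.0172
gripper_force: 78.3
```

Request:
drive_tool:
  series:
    - [0,0,0,0,0,0.15,1.5]
    - [0,0,0,0,0,0,1.5]

```text
time_s: 10.48
position: [0.5078, 0.2376, 0.0687]
eef_rot: [[-0.422, 0.906, -0.0], [0.906, 0.422, -0.0], [-0.0, -0.0, -1.0]]
force: [-0.0, 0.0, -1.5]
width: 0.0169
gripper_force: 78.3
```

Request:
drive_tool:
  series:
    - [0,0,0,0,0,0.15,1.5]
    - [0,0,0,0,0,0,1.5]

```text
time_s: 10.65
position: [0.5078, 0.2376, 0.0672]
eef_rot: [[-0.422, 0.906, -0.0], [0.906, 0.422, -0.0], [-0.0, -0.0, -1.0]]
force: [1.0, -0.1, -2.0]
width: 0.0174
gripper_force: 78.3
```

Request:
drive_tool:
  series:
    - [0,0,0,0,0,0.15,1.5]
    - [0,0,0,0,0,0,1.5]

```text
time_s: 10.82
position: [0.5079, 0.2377, 0.0658]
eef_rot: [[-0.422, 0.906, 0.0], [0.906, 0.422, -0.0], [-0.0, -0.0, -1.0]]
force: [-0.6, 0.3, -1.3]
width: 0.0174
gripper_force: 78.3
```

Request:
drive_tool:
  series:
    - [0,0,0,0,0,0,1.5]

```text
time_s: 10.9
position: [0.508, 0.2377, 0.066]
eef_rot: [[-0.422, 0.906, 0.0], [0.906, 0.422, -0.0], [-0.0, 0.0, -1.0]]
force: [-0.1, -0.2, -0.8]
width: 0.0171
gripper_force: 78.3
```

Request:
drive_tool:
  series:
    - [0,0,0,0,0,0.1,1.5]
    - [0,0,0,0,0,0,1.5]

```text
time_s: 11.07
position: [0.508, 0.2377, 0.065]
eef_rot: [[-0.422, 0.906, 0.0], [0.906, 0.422, -0.0], [-0.0, 0.0, -1.0]]
force: [-0.6, -0.6, 0.4]
width: 0.0173
gripper_force: 78.3
```

Request:
drive_tool:
  series:
    - [0,0,0,0,0,0.1,1.5]
    - [0,0,0,0,0,0,1.5]

```text
time_s: 11.23
position: [0.5079, 0.2377, 0.064]
eef_rot: [[-0.422, 0.906, 0.0], [0.906, 0.422, -0.0], [-0.0, 0.0, -1.0]]
force: [-0.8, -0.2, 1.4]
width: 0.0171
gripper_force: 78.3
```

Request:
drive_tool:
  series:
    - [0,0,0,0,0,0,1.5]

```text
time_s: 11.32
position: [0.508, 0.2377, 0.064]
eef_rot: [[-0.422, 0.906, 0.0], [0.906, 0.422, -0.0], [-0.0, 0.0, -1.0]]
force: [-0.8, -0.6, 1.4]
width: 0.0174
gripper_force: 78.3
```

Request:
drive_tool:
  series:
    - [0,0,0,0,0,-0.9,1.5]
    - [0,0,0,0.8,0,0,1.5]
    - [0,0,0,0,0,0.3,1.5]
    - [0,0,0,0,0,0.1,1.5]
    - [0,0,0,0,0,0,1.5]

```text
time_s: 11.73
position: [0.5043, 0.2451, 0.0686]
eef_rot: [[-0.423, 0.906, -0.0], [0.906, 0.423, -0.0], [0.0, -0.0, -1.0]]
force: [-0.1, 1.7, -1.7]
width: 0.0166
gripper_force: 78.1
```

Request:
drive_tool:
  series:
    - [0,0,0,0,0,0.1,1.5]
    - [0,0,0,0,0,0,1.5]

```text
time_s: 11.9
position: [0.5044, 0.2449, 0.0677]
eef_rot: [[-0.422, 0.906, -0.0], [0.906, 0.422, -0.0], [0.0, -0.0, -1.0]]
force: [-0.5, 0.7, 0.2]
width: 0.0173
gripper_force: 78.1
```

Request:
drive_tool:
  series:
    - [0,0,0,0,0,0.1,1.5]
    - [0,0,0,0,0,0,1.5]

```text
time_s: 12.07
position: [0.5045, 0.2449, 0.0669]
eef_rot: [[-0.422, 0.907, -0.0], [0.907, 0.422, -0.0], [-0.0, -0.0, -1.0]]
force: [-2.5, 0.8, 1.8]
width: 0.0176
gripper_force: 78.2
```

Request:
drive_tool:
  series:
    - [0,0,0,0,0,0.1,1.5]
    - [0,0,0,0,0,0,1.5]

```text
time_s: 12.23
position: [0.5045, 0.2449, 0.0659]
eef_rot: [[-0.422, 0.906, -0.0], [0.906, 0.422, -0.0], [-0.0, -0.0, -1.0]]
force: [-0.9, 0.5, 3.4]
width: 0.0172
gripper_force: 78.3
```

The touch 8 mm aside meets the flat about 2.5 mm higher, so the first touch was in the dimple. I'll go back and press.

Request:
drive_tool:
  series:
    - [0,0,0,0,0,-0.6,1.5]
    - [0,0,0,-0.8,0,0,1.5]
    - [0,0,0,0,0,0.4,1.5]
    - [0,0,0,0,0,0.2,1.5]
    - [0,0,0,0,0,0.1,1.5]
    - [0,0,0,0,0,0.1,1.5]
    - [0,0,0,0,0,0,1.5]

```text
time_s: 12.82
position: [0.508, 0.2376, 0.0638]
eef_rot: [[-0.422, 0.906, 0.0], [0.906, 0.422, -0.0], [-0.0, -0.0, -1.0]]
force: [1.1, -1.5, 0.8]
width: 0.0174
gripper_force: 78.3
```

Request:
drive_tool:
  series:
    - [0,0,0,0,0,0.1,1.5]
    - [0,0,0,0,0,0.1,1.5]
    - [0,0,0,0,0,0,1.5]

```text
time_s: 13.07
position: [0.508, 0.2377, 0.062]
eef_rot: [[-0.422, 0.906, 0.0], [0.906, 0.422, -0.0], [-0.0, 0.0, -1.0]]
force: [-0.0, -1.9, 3.1]
width: 0.0173
gripper_force: 78.3
```

Request:
drive_tool:
  series:
    - [0,0,0,-0.05,0,0.1,1.5]
    - [0,0,0,0,0,0,1.5]

```text
time_s: 13.23
position: [0.5082, 0.2373, 0.0611]
eef_rot: [[-0.422, 0.906, 0.0], [0.906, 0.422, 0.0], [0.0, 0.0, -1.0]]
force: [0.9, 0.5, 5.5]
width: 0.017
gripper_force: 78.4
```

Request:
drive_tool:
  series:
    - [0,0,0,0,0,0.1,1.5]
    - [0,0,0,0,0,0,1.5]

```text
time_s: 13.4
position: [0.5082, 0.2374, 0.0601]
eef_rot: [[-0.422, 0.906, 0.0], [0.906, 0.422, 0.0], [0.0, 0.0, -1.0]]
force: [-0.7, -0.6, 6.2]
width: 0.0172
gripper_force: 78.5
```

Request:
drive_tool:
  series:
    - [0,0,0,0,0,0.1,1.5]
    - [0,0,0,0,0,0,1.5]

```text
time_s: 13.57
position: [0.5082, 0.2374, 0.0592]
eef_rot: [[-0.422, 0.906, 0.0], [0.906, 0.422, 0.0], [-0.0, 0.001, -1.0]]
force: [-0.3, -1.0, 7.7]
width: 0.0174
gripper_force: 78.7
```

Request:
drive_tool:
  series:
    - [0,0,0,0,0,0.07,1.5]
    - [0,0,0,0,0,0,1.5]

```text
time_s: 13.73
position: [0.5083, 0.2374, 0.0587]
eef_rot: [[-0.422, 0.906, 0.001], [0.906, 0.422, 0.0], [-0.0, 0.001, -1.0]]
force: [-0.3, -1.4, 8.2]
width: 0.0173
gripper_force: 78.8
```

Request:
drive_tool:
  series:
    - [0,0,0,0,0,0.05,1.5]
    - [0,0,0,0,0,0,1.5]

```text
time_s: 13.9
position: [0.5082, 0.2374, 0.0582]
eef_rot: [[-0.422, 0.906, 0.001], [0.906, 0.422, 0.0], [-0.0, 0.001, -1.0]]
force: [-0.7, -1.5, 8.7]
width: 0.0174
gripper_force: 78.9
```

Request:
drive_tool:
  series:
    - [0,0,0,0,0,0.05,1.5]
    - [0,0,0,0,0,0,1.5]

```text
time_s: 14.07
position: [0.5083, 0.2374, 0.0577]
eef_rot: [[-0.422, 0.906, 0.001], [0.906, 0.422, 0.0], [-0.0, 0.001, -1.0]]
force: [-1.3, -1.1, 9.9]
width: 0.017
gripper_force: 79.0
```

Request:
drive_tool:
  series:
    - [0,0,0,0,0,0.04,1.5]
    - [0,0,0,0,0,0,1.5]

```text
time_s: 14.23
position: [0.5083, 0.2374, 0.0574]
eef_rot: [[-0.422, 0.906, 0.001], [0.906, 0.422, 0.0], [-0.0, 0.001, -1.0]]
force: [-0.8, -0.5, 9.2]
width: 0.0171
gripper_force: 79.0
```

Request:
drive_tool:
  series:
    - [0,0,0,0,0,0.04,1.5]
    - [0,0,0,0,0,0,1.5]

```text
time_s: 14.4
position: [0.5083, 0.2374, 0.057]
eef_rot: [[-0.422, 0.906, 0.001], [0.906, 0.422, 0.0], [-0.0, 0.001, -1.0]]
force: [-1.1, -1.1, 10.0]
width: 0.0172
gripper_force: 79.1
```

Request:
drive_tool:
  series:
    - [0,0,0,0,0,0.04,1.5]
    - [0,0,0,0,0,0,1.5]

```text
time_s: 14.57
position: [0.5082, 0.2374, 0.0566]
eef_rot: [[-0.422, 0.906, 0.001], [0.906, 0.422, 0.0], [-0.0, 0.001, -1.0]]
force: [-0.8, -0.9, 9.8]
width: 0.0174
gripper_force: 79.1
```

Request:
drive_tool:
  series:
    - [0,0,0,0,0,0.04,1.5]
    - [0,0,0,0,0,0,1.5]

```text
time_s: 14.73
position: [0.5082, 0.2374, 0.056]
eef_rot: [[-0.422, 0.906, 0.001], [0.906, 0.422, 0.0], [-0.0, 0.001, -1.0]]
force: [-0.3, -0.6, 5.8]
width: 0.0169
gripper_force: 79.1
```

The push fell from 9.8 to 5.8 N, which is the snap. I'll hold a moment, then lift.

Request:
drive_tool:
  series:
    - [0,0,0,0,0,0,1.5]
    - [0,0,0,0,0,0,1.5]

```text
time_s: 14.9
position: [0.5082, 0.2374, 0.056]
eef_rot: [[-0.422, 0.906, 0.0], [0.906, 0.422, 0.0], [-0.0, 0.001, -1.0]]
force: [-0.9, -0.8, 7.2]
width: 0.0172
gripper_force: 79.1
```

Request:
drive_tool:
  series:
    - [0,0,0,0,0,-0.5,1.5]
    - [0,0,0,0,0,-1,1.5]
    - [0,0,0,0,0,-2,1.5]
    - [0,0,0,0,0,-2.5,1.5]
    - [0,0,0,0,0,-2.5,1.5]
    - [0,0,0,0,0,-1.5,1.5]
    - [0,0,0,0,0,0,1.5]

```text
time_s: 15.48
position: [0.5089, 0.2377, 0.159]
eef_rot: [[-0.422, 0.906, 0.004], [0.906, 0.422, 0.001], [-0.0, 0.004, -1.0]]
force: [0.6, -0.6, -1.6]
width: 0.017
gripper_force: 78.3
```

```bash
python3 -c "
from g import *
S=capture('scene');o=get_obs();print(o['time_s'],o['position'],o['force'])
q=np.array(o['position']);print('tip',[proj(S,q-[0,0,d]) for d in(.0402,.0432)],'collar bottom',proj(S,q+[0,0,.0068]))
f=S['frame'].astype(int).sum(2);t=[int(round(v)) for v in proj(S,q-[0,0,.0432])]
for r in range(t[1]-22,t[1]+5):print(r,f[r,t[0]-10:t[0]+10].tolist())
print(t)
plan([.4766,-.2018,.15],.436,16)"
```

```text
15.5333 [0.50825304 0.23739039 0.15693071] [ 0.64814422  0.0079103  -2.90551884]
tip [[np.float64(381.5335333273895), np.float64(178.4382027092322)], [np.float64(381.4148114200363), np.float64(179.57387398552146)]] collar bottom [np.float64(383.4587962239046), np.float64(160.0215025430732)]
158 [434, 432, 432, 428, 408, 355, 276, 220, 237, 278, 310, 329, 332, 330, 322, 306, 272, 246, 255, 301]
159 [432, 435, 432, 423, 404, 353, 276, 211, 198, 223, 251, 271, 284, 287, 281, 260, 231, 209, 217, 258]
160 [427, 423, 420, 409, 390, 351, 297, 242, 204, 190, 203, 211, 217, 226, 222, 208, 198, 200, 225, 263]
161 [398, 388, 380, 375, 371, 363, 340, 299, 254, 221, 207, 200, 197, 201, 201, 210, 222, 246, 280, 322]
162 [351, 343, 342, 340, 354, 368, 375, 356, 320, 285, 263, 250, 243, 243, 250, 271, 295, 309, 329, 356]
163 [323, 320, 318, 321, 337, 361, 380, 377, 355, 330, 316, 312, 310, 311, 315, 335, 356, 363, 367, 371]
164 [309, 309, 312, 316, 324, 346, 368, 374, 359, 344, 343, 346, 349, 344, 354, 370, 384, 386, 383, 385]
165 [305, 311, 313, 313, 315, 327, 344, 357, 356, 348, 350, 353, 358, 356
[... 1913 characters left out ...]
04, 310]
184 [406, 405, 403, 407, 407, 411, 409, 410, 410, 413, 411, 411, 410, 406, 390, 362, 330, 308, 305, 311]
[381, 180]
[0.0, 0.0, 0.0] [-2.4, -1.34, 0.04]
[0.0, 0.0, 0.0] [-2.4, -1.34, 0.04]
[0.0, 0.0, 0.0] [-2.4, -1.34, 0.04]
[0.0, 0.0, 0.0] [-2.4, -1.34, 0.04]
[0.0, 0.0, 0.0] [-2.4, -1.34, 0.04]
[0.0, 0.0, 0.0] [-2.4, -1.34, 0.04]
[0.0, 0.0, 0.0] [-2.4, -1.34, 0.04]
[0.0, 0.0, 0.0] [-2.4, -1.34, 0.04]
[0.0, 0.0, 0.0] [-2.4, -1.34, 0.04]
[0.0, 0.0, 0.0] [-2.4, -1.34, 0.04]
[0.0, 0.0, 0.0] [-2.4, -1.34, 0.04]
[0.0, 0.0, 0.0] [-2.4, -1.34, 0.04]
[0.0, 0.0, 0.0] [-2.4, -1.34, 0.04]
[0.0, 0.0, 0.0] [-2.4, -1.34, 0.04]
[0.0, 0.0, 0.0] [-2.4, -1.34, 0.04]
[0.0, 0.0, 0.0] [-2.4, -1.34, 0.04]
```

Request:
drive_tool:
  series:
    - [0,0,0,-1.2,-0.7,0,1.5]
    - [0,0,0,-2.4,-1.3,0,1.5]
    - [0,0,0,-2.4,-1.3,0,1.5]
    - [0,0,0,-2.4,-1.3,0,1.5]
    - [0,0,0,-2.4,-1.3,0,1.5]
    - [0,0,0,-2.4,-1.3,0,1.5]
    - [0,0,0,-2.4,-1.3,0,1.5]
    - [0,0,0,-2.4,-1.3,0,1.5]

```text
time_s: 16.2
position: [0.4939, 0.0309, 0.1543]
eef_rot: [[-0.422, 0.906, -0.003], [0.906, 0.422, 0.0], [0.001, -0.003, -1.0]]
force: [0.3, -0.1, -2.1]
width: 0.0172
gripper_force: 78.3
```

Request:
drive_tool:
  series:
    - [0,0,0,-2.4,-1.4,0,1.5]
    - [0,0,0,-2.4,-1.4,0,1.5]
    - [0,0,0,-2.4,-1.4,0,1.5]
    - [0,0,0,-2.4,-1.4,0,1.5]
    - [0,0,0,-2.4,-1.4,0,1.5]
    - [0,0,0,-2.4,-1.4,0,1.5]
    - [0,0,0,-2.4,-1.4,0,1.5]
    - [0,0,0,0,0,0,1.5]

```text
time_s: 16.87
position: [0.4761, -0.1648, 0.1542]
eef_rot: [[-0.42, 0.908, -0.002], [0.908, 0.42, 0.0], [0.001, -0.002, -1.0]]
force: [-0.2, -0.2, -1.7]
width: 0.0172
gripper_force: 78.3
```

```bash
python3 -c "
from g import *
o=get_obs();print(o['time_s'],o['position'])
plan([.4768,-.2018,.06],.436,1);print(o['eef_rot'])"
```

```text
16.8667 [ 0.476139   -0.16482591  0.1542198 ]
[-0.002, -0.001, -0.003] [-3.39, -1.48, 9.42]
[[-4.19678502e-01  9.07670525e-01 -2.04267471e-03]
 [ 9.07672231e-01  4.19679737e-01  1.98261424e-04]
 [ 1.03722524e-03 -1.77087305e-03 -9.99997894e-01]]
```

Request:
drive_tool:
  series:
    - [0,0,0,-1.7,-0.7,0,1.5]
    - [0,0,0,-1.6,-0.7,1,1.5]
    - [0,0,0,0,0,1.5,1.5]
    - [0,0,0,0,0,0,1.5]
    - [0,0,0,0,0,0,1.5]

```text
time_s: 17.28
position: [0.4775, -0.1964, 0.1294]
eef_rot: [[-0.422, 0.907, -0.003], [0.907, 0.422, 0.002], [0.003, -0.002, -1.0]]
force: [-0.0, -0.5, -1.3]
width: 0.0171
gripper_force: 78.4
```

```bash
python3 -c "
from g import *
o=get_obs();print(o['time_s'],o['position'])
plan([.4768,-.2018,.06],.436,1)"
```

```text
17.2833 [ 0.47747037 -0.19638356  0.12941995]
[-0.002, -0.003, -0.0] [-0.48, -0.27, 6.94]
```

Request:
drive_tool:
  series:
    - [0,0,0,-0.5,-0.3,0,1.5]
    - [0,0,0,0,0,1.0,1.5]
    - [0,0,0,0,0,0,1.5]
    - [0,0,0,0,0,0,1.5]

```text
time_s: 17.62
position: [0.4778, -0.2023, 0.1204]
eef_rot: [[-0.423, 0.906, -0.001], [0.906, 0.423, 0.0], [0.001, -0.001, -1.0]]
force: [-0.0, -0.2, -1.9]
width: 0.0171
gripper_force: 78.4
```

```bash
python3 -c "
from g import *
o=get_obs();print(o['time_s'],o['position'])
plan([.4768,-.2018,.06],.436,1)"
```

```text
17.6167 [ 0.47781616 -0.20231764  0.12036942]
[-0.001, -0.001, 0.0] [0.09, -0.07, 6.04]
```

Now the insertion, in steps with force checks.

Request:
drive_tool:
  series:
    - [0,0,0,0.05,-0.1,0.5,1.5]
    - [0,0,0,0,0,0.5,1.5]
    - [0,0,0,0,0,0.5,1.5]
    - [0,0,0,0,0,0.3,1.5]
    - [0,0,0,0,0,0,1.5]

```text
time_s: 18.03
position: [0.4767, -0.2024, 0.1019]
eef_rot: [[-0.422, 0.906, -0.001], [0.906, 0.422, 0.001], [0.001, -0.001, -1.0]]
force: [-0.5, 0.9, -2.8]
width: 0.0169
gripper_force: 78.4
```

Request:
drive_tool:
  series:
    - [0,0,0,0,0,0.5,1.5]
    - [0,0,0,0,0,0.5,1.5]
    - [0,0,0,0,0,0.3,1.5]
    - [0,0,0,0,0,0,1.5]

```text
time_s: 18.37
position: [0.4767, -0.2024, 0.089]
eef_rot: [[-0.422, 0.906, -0.001], [0.906, 0.422, 0.0], [0.001, -0.001, -1.0]]
force: [-0.0, 0.2, -2.1]
width: 0.0173
gripper_force: 78.4
```

Request:
drive_tool:
  series:
    - [0,0,0,0,0,0.8,1.5]
    - [0,0,0,0,0,0.8,1.5]
    - [0,0,0,0,0,0.6,1.5]
    - [0,0,0,0,0,0,1.5]
    - [0,0,0,0,0,0,1.5]

```text
time_s: 18.78
position: [0.4768, -0.2025, 0.0672]
eef_rot: [[-0.422, 0.906, -0.001], [0.906, 0.422, 0.0], [0.001, -0.001, -1.0]]
force: [0.1, -0.4, -2.4]
width: 0.0175
gripper_force: 78.4
```

Request:
drive_tool:
  series:
    - [0,0,0,0,0,0.4,1.5]
    - [0,0,0,0,0,0.3,1.5]
    - [0,0,0,0,0,0,1.5]

```text
time_s: 19.03
position: [0.4768, -0.2025, 0.0602]
eef_rot: [[-0.422, 0.906, -0.0], [0.906, 0.422, 0.0], [0.0, -0.0, -1.0]]
force: [-0.4, 0.9, -2.5]
width: 0.017
gripper_force: 78.4
```

Request:
drive_tool:
  series:
    - [0,0,0,0,0,0.15,1.5]
    - [0,0,0,0,0,0,1.5]

```text
time_s: 19.2
position: [0.477, -0.2026, 0.0591]
eef_rot: [[-0.422, 0.906, 0.0], [0.906, 0.422, -0.0], [-0.0, 0.0, -1.0]]
force: [1.0, -0.2, -2.0]
width: 0.0174
gripper_force: 78.4
```

Request:
drive_tool:
  series:
    - [0,0,0,0,0,0.1,1.5]
    - [0,0,0,0,0,0,1.5]

```text
time_s: 19.37
position: [0.477, -0.2026, 0.0582]
eef_rot: [[-0.422, 0.906, 0.0], [0.906, 0.422, -0.0], [-0.0, 0.0, -1.0]]
force: [-0.0, 0.1, -2.3]
width: 0.0172
gripper_force: 78.4
```

Request:
drive_tool:
  series:
    - [0,0,0,0,0,0.1,1.5]
    - [0,0,0,0,0,0,1.5]

```text
time_s: 19.53
position: [0.477, -0.2026, 0.0573]
eef_rot: [[-0.422, 0.906, 0.0], [0.906, 0.422, -0.0], [-0.0, 0.0, -1.0]]
force: [0.3, 0.7, -0.5]
width: 0.017
gripper_force: 78.8
```

Request:
drive_tool:
  series:
    - [0,0,0,0,0,0.05,1.5]
    - [0,0,0,0,0,0,1.5]

```text
time_s: 19.7
position: [0.4771, -0.2026, 0.0573]
eef_rot: [[-0.422, 0.906, 0.001], [0.906, 0.422, -0.0], [-0.001, 0.0, -1.0]]
force: [-2.5, 0.1, 6.3]
width: 0.0168
gripper_force: 79.3
```

Request:
drive_tool:
  series:
    - [0,0,0,0,0,0.05,1.5]
    - [0,0,0,0,0,0,1.5]

```text
time_s: 19.87
position: [0.4771, -0.2027, 0.0572]
eef_rot: [[-0.422, 0.906, 0.001], [0.906, 0.422, -0.001], [-0.001, 0.001, -1.0]]
force: [-3.5, 1.3, 13.1]
width: 0.0172
gripper_force: 80.0
```

The collar is seated at TCP 0.0573, the same height as at the grasp. I'll relieve the push and release.

Request:
drive_tool:
  series:
    - [0,0,0,0,0,-0.08,1.5]
    - [0,0,0,0,0,0,1.5]
    - [0,0,0,0,0,0,2.2]
    - [0,0,0,0,0,0,3.2]
    - [0,0,0,0,0,0,4.4]
    - [0,0,0,0,0,0,4.4]
  squeeze: 20

```text
time_s: 20.37
position: [0.477, -0.2026, 0.0569]
eef_rot: [[-0.422, 0.906, -0.0], [0.906, 0.422, -0.0], [-0.0, -0.0, -1.0]]
force: [0.7, -0.3, 0.6]
width: 0.0439
gripper_force: 0.0
```

Request:
drive_tool:
  series:
    - [0,0,0,0,0,-0.5,4.4]
    - [0,0,0,0,0,-1.5,4.4]
    - [0,0,0,0,0,-3,4.4]
    - [0,0,0,0,0,-3.5,4.4]
    - [0,0,0,0,0,-3.5,4.4]
    - [0,0,0,0,0,-2,4.4]
    - [0,0,0,0,0,0,4.4]
    - [0,0,0,0,0,0,4.4]

```text
time_s: 21.03
position: [0.4771, -0.2026, 0.1981]
eef_rot: [[-0.422, 0.906, 0.002], [0.906, 0.422, -0.001], [-0.002, 0.001, -1.0]]
force: [-0.6, -0.2, -1.2]
width: 0.0438
gripper_force: 0.0
```

```bash
python3 -c "
from g import *
S=capture('scene');o=get_obs();print(o['time_s'],o['position'],o['force'],o['width'])
a=S['frame'][137:172,160:240].astype(int);b=cv2.imread('pics/scene1.png')[137:172,160:240,::-1].astype(int)
d=abs(a-b).sum(2);print(d.max(),(d>60).sum())
g=S['frame'].astype(int).sum(2);g0=cv2.imread('pics/scene1.png').astype(int).sum(2)
for r in(142,146,150,156,162,164,166):print(r,g[r,196:220].tolist(),'\n   ',g0[r,196:220].tolist())"
```

```text
21.0833 [ 0.47671121 -0.20242054  0.19694297] [-0.70851906  0.50119733 -0.37950183] 0.0438928338621109
82 13
142 [701, 704, 701, 687, 635, 528, 436, 377, 354, 372, 405, 411, 413, 422, 427, 425, 426, 426, 427, 431, 429, 425, 423, 422] 
    [698, 699, 698, 686, 644, 540, 419, 333, 306, 312, 329, 348, 369, 400, 417, 422, 422, 420, 421, 425, 422, 419, 419, 415]
146 [701, 703, 699, 679, 598, 454, 342, 304, 312, 314, 318, 330, 363, 395, 414, 421, 421, 422, 423, 420, 421, 424, 422, 420] 
    [697, 698, 696, 689, 652, 533, 390, 322, 310, 311, 312, 317, 332, 359, 391, 408, 416, 419, 418, 419, 416, 415, 416, 414]
150 [689, 669, 612, 520, 428, 352, 294, 282, 282, 274, 266, 265, 286, 335, 384, 409, 417, 416, 416, 412, 410, 411, 411, 410] 
    [684, 663, 604, 520, 438, 369, 311, 276, 263, 260, 258, 254, 263, 288, 348, 388, 407, 411, 410, 410, 408, 407, 404, 403]
156 [411, 410, 407, 407, 404, 390, 358, 309, 279, 273, 273, 270, 261, 270, 313, 367, 401, 411, 414, 417, 419, 421, 425, 439] 
    [404, 404, 404, 399, 401, 397, 376, 323, 283, 275, 278, 270, 260, 255, 276, 330, 382, 403, 407, 411, 414, 416, 418, 433]
162 [521, 520, 525, 525, 525, 510, 466, 379, 312, 285, 283, 288, 287, 293, 297, 309, 336, 401, 471, 514, 523, 524, 521, 518] 
    [517, 518, 521, 520, 520, 512, 474, 403, 331, 295, 298, 305, 306, 304, 298, 295, 300, 351, 438, 502, 518, 518, 516, 513]
164 [519, 516, 518, 517, 512, 489, 406, 298, 238, 250, 269, 275, 269, 258, 247, 242, 275, 359, 445, 494, 507, 507, 507, 503] 
    [512, 512, 513, 510, 508, 484, 415, 313, 237, 225, 241, 248, 248, 244, 237, 231, 256, 326, 420, 480, 501, 502, 499, 501]
166 [498, 499, 497, 495, 478, 428, 344, 273, 227, 209, 212, 211, 221, 245, 279, 330, 395, 454, 490, 503, 505, 507, 508, 505] 
    [494, 495, 495, 490, 478, 447, 382, 304, 256, 229, 218, 211, 225, 244, 285, 333, 392, 447, 482, 499, 502, 503, 502, 500]
```

```bash
python3 -c "
from station import *
print(finish_job())"
```

```text
the job is handed in; nothing more can be done
None
```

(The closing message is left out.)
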